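Take down the jar stack and lay out the tasting places

ROBOT

A 6-joint arm with a two-finger parallel gripper is mounted at the origin on a cart in front of the work surface, level with it; the furniture and walls round the work are solid. World frame = base frame: x ahead of the robot, y to its left, z up, the work surface at z = 0. Lengths are in m, angles in rad, forces in N, time in s.
With the tool pointing down it reaches from about 0.275 to 0.825 m from the base axis. Payload 4.9 kg.
Tool frame: the origin (TCP) lies midway between the tips of the shut fingers; the grasp point (between the pads) lies 19 mm behind it (bot.grip_depth is the distance from the TCP to the grasp point, in m); z points along the fingers, y is the line along which they close (so a half turn about z gives the same grasp; the last joint's range is limited). The gripper opens to 85 mm and grips with 20 to 120 N. Pads are 22 mm wide; open, the fingers measure 114 mm over their backs; the gripper's body (76 mm by 85 mm) begins 54 mm behind the grasp point. The pads swing forward as they close: fully open they stand 13 mm farther back than shut.
Start: joints at [1.101, 0.326, -0.193, 1.052, 0, 1.437], TCP at [0.181, 0.519, 0.231] pointing down, gripper open.
Joint ranges: [-2.65, 2.65], [-0.97, 1.79], [-1.3, 1.35], [-1.93, 2.1], [-1.47, 1.37], [-3.14, 3.14]. Speed limits (rad/s): [2.57, 2.57, 3.14, 3.14, 3.14, 3.14].

INTERFACE

Orientations are given as a unit quaternion [w, x, y, z].
In Python, from cell import bot gives the robot as it stands. Calls block until the motion is done:
- bot.move_pose(position, orientation): joint-space move of the TCP to a pose.
- bot.move_linear(position, speed=0.15, rotation=None, until_force=None): straight line of the TCP; rotation=None keeps the orientation; speed is the mean speed in m/s. With until_force (N) it stops when the force on the tool has changed by that much, and returns True; else False.
- bot.goto_joints(angles): joint-space move.
- bot.set_gripper(opening, grasp_force=None): opening from 0.0 (shut) to 1.0 (fully open); grasp_force is the grip in N (None keeps the last); returns when the fingers have stopped.
- bot.wait(seconds).
- bot.solve_ik(position, orientation): joint angles nearest the present ones, or None.
- bot.camera(name): name is "scene" or "top" or "wrist"; returns the picture (400x640x3 uint8, red, green, blue); there is no depth.
- bot.calibration(name): a dict with "mtx" (3x3 intrinsics, pixels), "extrinsics" (4x4, takes a point from world to camera coordinates); the wrist camera has in their place "hand_eye" (4x4, takes a point from camera to tool coordinates, whose origin is the TCP and whose axes are the flange's). Camera axes: x right, y down, z forward; pixel columns grow to the right and rows downward; lengths in m; the calibration is good to about 2 mm. The wrist camera is an equidistant fisheye: a pixel r from the principal point sees the ray r / f radians off the axis. A picture is of the moment at which its call begins: read the wrist's pose just before it. calibration takes no time and is no camera call.
A pose or a line that the arm cannot do raises bot.PlanningError and nothing moves.
- bot.close_job(): hands the job in; it is judged then, once.
Trained networks look in the newest picture that a camera, given by its name, has taken for a name from the list of things; names that differ only in an ending like _2 or _b are one class to them, and where a whole thing is asked for, a point or a joint stands for the part that bears it (a point fixed in the world has none). Each returns a list of dicts, best first, with "confidence" (0 to 1); they miss things now and then, are a little off and sometimes report something else, mostly with a low value. They report only what shows in the picture. A call takes as long as a camera call. They do not tell look-alikes from the thing itself.
- bot.search_frame(camera, thing): "bbox" ([left, top, width, height] in pixels, round what is visible of it).
Readings, each from a call of its own:
- bot.read_clock(): time.
- bot.read_joint_positions(): joint angles.
- bot.read_joint_vel(): joint speeds.
- bot.read_joint_efforts(): joint torques, N m.
- bot.read_position(): TCP position.
- bot.read_tool_rot(): TCP orientation.
- bot.read_ft_force(): force on the tool from outside, world axes, zero at the start.
- bot.read_moment(): the same for the moment, N m.
- bot.read_gripper_width(): opening from 0.0 (shut) to 1.0 (fully open).
- bot.read_finger_force(): force on a finger pad.
Only numpy, scipy, OpenCV 4.12 (cv2) and the standard library are available. Lean on these libraries where they do the work, as an engineer would, in place of code of your own. Each camera call takes 0.05 s, during which the arm holds its last target. There are 200 camera calls.

TASK

Take the little stack of jars apart: stand each jar upright in the middle of the coaster whose ring has the colour of its lid, and stand the price sign upright on the pale strip of the green board, centred and in line with the strip. Let no jar nor the sign topple on the way, and leave the green cup and the tape roll where they are.

Things in the scene. Friction and masses are not known exactly. Their poses are not given: they have to be found in the camera images.
- gold_jar: Closed glass jar of dark jam with a gold-tan lid, 57 mm diameter, 77 mm high overall (lid 51 mm diameter, its top 15 mm). One of the two bottom jars of the stack, which stands alone in front of the scale (the block of many jars to the right of the scale is fixed stock, no part of the job). Origin: centre of its underside; z up.
- red_jar: Closed glass jar of amber honey with a red lid, 57 mm diameter, 77 mm high (lid 51 mm diameter, top 15 mm). The other bottom jar, its axis 60 mm from the gold one's (about 3 mm between the two). Which of them stands on which side changes. Origin: centre of its underside; z up.
- white_jar: Closed glass jar of amber honey with a white lid, 53 mm diameter, 71 mm high (lid 47 mm diameter, top 14 mm). At the start it stands upright on the two bottom jars' lids, bridging them, underside 77 mm above the counter. Origin: centre of its underside; z up.
- price_sign: Small price sign: oak foot 22 (x) x 68 (y) x 13 mm high, with an upright black slate card 4 mm thick (x), 64 mm long (y) in its middle, top at 52 mm. At the start it stands on the white lid, underside 148 mm above the counter. Best pinched across the 22 mm of the foot. Weighs about 35 g. Origin: centre of the foot's underside; y along the foot, z up.
- gold_coaster: Round coaster fixed to the counter, 88 mm diameter, gold-tan ring round a dark wooden centre disc of 62 mm diameter. Jars stand on the centre disc, 5.5 mm above the counter. Origin: centre of its underside, on the counter.
- red_coaster: The same coaster with a red ring. Origin: centre of its underside.
- white_coaster: The same coaster with a white ring. Origin: centre of its underside.
- sign_board: Green rectangular board fixed to the counter, 60 (x) x 104 (y) mm, with a pale wooden strip 28 x 74 mm in its middle, along y, on which the sign's foot fits; strip top 5.5 mm above the counter. Origin: centre of its underside; y along the strip.
- green_cup: Bystander: loose espresso cup, green above and white below, 64 mm wide, 89 mm with its handle, 48 mm high, standing on the counter to the left of the stack. Origin: centre of its underside (about the middle of cup and handle together).
- tape_roll: Bystander: loose roll of pale yellow tape lying flat on the counter to the right of the stack, 104 mm diameter, 25 mm high. Behind it (farther from the robot) stands a fixed blue bag sealer with a raised arm; other fixed furniture is the cash register behind the cup and the scale behind the stack. Origin: centre of its underside.
There are look-alikes about, which are no part of the job. What is shaped like the gold_jar but pink is not meant.

How it is judged:
At the end, for the whole second after the job is handed in: Each jar stands at rest and upright (within 0.08 rad) on the coaster of its lid's colour, its axis within 12 mm of the coaster's centre; the price sign stands at rest and upright on the green board, within 12 mm of its centre and within 0.2 rad of the strip's direction (either way round) (horizontal distance between gold_jar and gold_coaster below 0.012 m and z of gold_jar in the frame of gold_coaster between 0.003 and 0.009 m and angle between each of gold_jar, red_jar, white_jar, price_sign's own z axis and vertical below 0.08 rad and linear speed of each of gold_jar, red_jar, white_jar, price_sign below 0.01 m/s and angular speed of each of gold_jar, red_jar, white_jar, price_sign below 0.1 rad/s and horizontal distance between red_jar and red_coaster below 0.012 m and z of red_jar in the frame of red_coaster between 0.003 and 0.009 m and horizontal distance between white_jar and white_coaster below 0.012 m and z of white_jar in the frame of white_coaster between 0.003 and 0.009 m and horizontal distance between price_sign and sign_board below 0.012 m and z of price_sign in the frame of sign_board between 0.003 and 0.009 m and angle between the y axis of price_sign and the y axis of sign_board, either way round below 0.2 rad); the robot touches nothing.
It fails at once if a jar or the price sign topples (tilts more than 0.6 rad) (angle between any of gold_jar, red_jar, white_jar, price_sign's own z axis and vertical above 0.6 rad).
It fails at once if the green cup or the tape roll is moved more than 25 mm (distance of any of green_cup, tape_roll from where it was at the start of the episode above 0.025 m).
It also fails if it takes over 128 s, if anything falls off the work surface, if the arm or the gripper's body presses on something with over 40 N, if the wrist force passes 120 N, or if a joint passes its speed limit or range.

## Working session

There is one attempt and no reset: what is moved stays moved. The work goes in short steps, each a Python script; the robot and the scene stay as the last script left them, time stands still between calls to the robot, and variables do not carry over. Pictures are saved under pics/ and viewed, at most 14 in all, crops included, and the job is handed in when it is done.

```bash
mkdir -p pics; ls
python3 - <<'E'
from cell import bot
import cv2
for c in ["scene","top"]:
    im=bot.camera(c); cv2.imwrite(f"pics/{c}0.png",im[:,:,::-1])
    k=bot.calibration(c); print(c,k["mtx"].round(1).tolist(),k["extrinsics"].round(3).tolist())
    for t in "gold_jar red_jar white_jar price_sign gold_coaster red_coaster white_coaster sign_board green_cup tape_roll".split():
        print(t,[(([round(v) for v in d["bbox"]]),round(d["confidence"],2)) for d in bot.search_frame(c,t)][:4])
print(bot.read_clock(), bot.calibration("wrist"))
E
```

```text
pics
scene [[398.8, 0.0, 318.6], [0.0, 398.8, 202.1], [0.0, 0.0, 1.0]] [[-0.639, -0.769, -0.021, 0.326], [-0.404, 0.359, -0.841, 0.364], [0.654, -0.53, -0.54, 0.671], [0.0, 0.0, 0.0, 1.0]]
gold_jar [([242, 236, 24, 37], 0.65), ([324, 200, 20, 29], 0.59), ([273, 220, 26, 34], 0.58), ([363, 154, 17, 27], 0.56)]
red_jar [([294, 213, 20, 29], 0.95)]
white_jar []
price_sign [([277, 177, 28, 24], 0.89)]
gold_coaster [([271, 274, 39, 25], 0.8)]
red_coaster [([376, 220, 33, 21], 0.59)]
white_coaster [([346, 243, 30, 21], 0.88)]
sign_board [([194, 318, 55, 44], 0.57)]
green_cup [([189, 278, 30, 32], 0.83)]
tape_roll [([428, 185, 36, 23], 0.67), ([282, 198, 21, 25], 0.48)]
top [[361.7, 0.0, 318.3], [0.0, 361.7, 193.7], [0.0, 0.0, 1.0]] [[-0.012, -1.0, -0.015, -0.087], [-0.997, 0.013, -0.081, 0.603], [0.081, 0.014, -0.997, 1.089], [0.0, 0.0, 0.0, 1.0]]
gold_jar [([415, 138, 22, 20], 0.66), ([327, 179, 20, 21], 0.59), ([236, 183, 22, 23], 0.55)]
red_jar [([291, 181, 22, 20], 0.73)]
white_jar []
price_sign [([276, 177, 21, 16], 0.61)]
gold_coaster [([245, 215, 27, 29], 0.91)]
red_coaster []
white_coaster [([304, 223, 38, 28], 0.65)]
sign_board [([178, 226, 30, 28], 0.65)]
green_cup [([188, 192, 22, 26], 0.9)]
tape_roll [([426, 213, 37, 36], 0.93), ([190, 191, 16, 26], 0.64)]
1.1 {'mtx': array([[309.70691629,   0.        , 312.78501396],
       [  0.        , 309.70691629, 202.87697023],
       [  0.        ,   0.        ,   1.        ]]), 'hand_eye': array([[ 4.10962289e-04, -9.46409055e-01, -3.22970173e-01,
         8.37217387e-02],
       [ 9.99999882e-01,  3.04842193e-04,  3.79158321e-04,
        -8.51560973e-04],
       [-2.60383933e-04, -3.22970290e-01,  9.46409068e-01,
        -1.42880025e-01],
       [ 0.00000000e+00,  0.00000000e+00,  0.00000000e+00,
         1.00000000e+00]])}
```

Run:
```python
import cv2
a=cv2.imread("pics/top0.png")[110:280,150:480]; cv2.imwrite("pics/topc.png",cv2.resize(a,(800,412),interpolation=cv2.INTER_CUBIC))
a=cv2.imread("pics/scene0.png")[140:370,170:480]; cv2.imwrite("pics/scenec.png",cv2.resize(a,(800,594),interpolation=cv2.INTER_CUBIC))
```

```text
(no output)
```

View pics/topc.png

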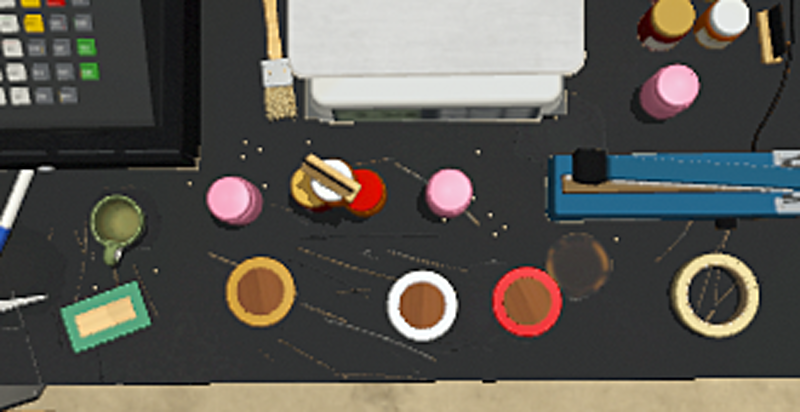

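View pics/scenec.png

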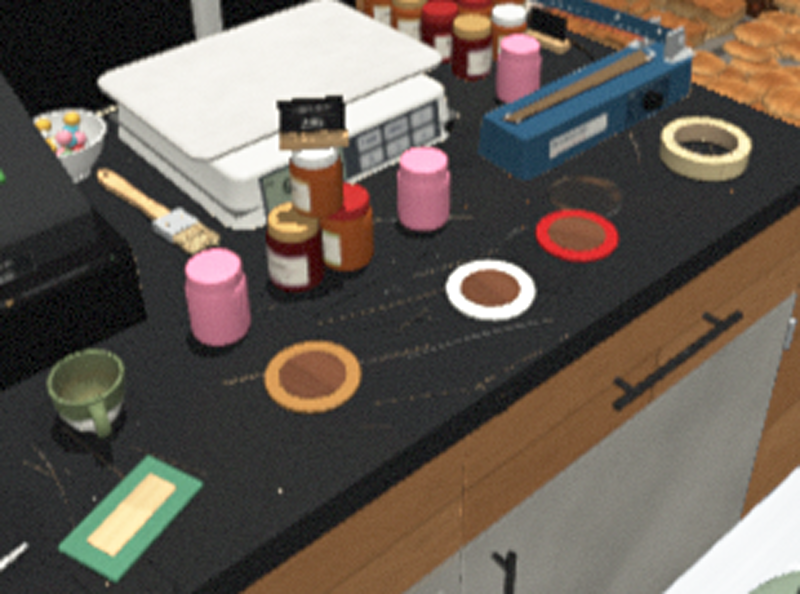

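The stack has gold left at top px (~277,188), red right at (302,189), and the white jar and sign above them. Three pink look-alike jars at (247,193), (335,190) and (427,148) are not meant. The coasters are gold (257,230), white (324,236) and red (367,234), and the board is at (194,241). Next I go over the scene with the wrist camera.

```bash
cat > h.py <<'E'
from cell import bot
import cv2, numpy as np
from scipy.spatial.transform import Rotation as Ro
def quat(yaw):
    q=(Ro.from_euler('z',yaw)*Ro.from_euler('x',np.pi)).as_quat(); return [q[3],q[0],q[1],q[2]]
def fix(cam,uv,z):
    k=bot.calibration(cam);E=k["extrinsics"];R=E[:3,:3]
    d=R.T@np.linalg.inv(k["mtx"])@np.array([uv[0],uv[1],1.]);c=-R.T@E[:3,3]
    return c+d*(z-c[2])/d[2]
def wpose():
    p=np.array(bot.read_position());q=bot.read_tool_rot()
    T=np.eye(4);T[:3,:3]=Ro.from_quat([q[1],q[2],q[3],q[0]]).as_matrix();T[:3,3]=p
    return T@np.array(bot.calibration("wrist")["hand_eye"])
def wr(T,uv,z):
    m=bot.calibration("wrist")["mtx"];a=np.array([uv[0]-m[0,2],uv[1]-m[1,2]]);r=np.hypot(*a);th=r/m[0,0]
    d=np.append(a/max(r,1e-9)*np.sin(th),np.cos(th));d=T[:3,:3]@d;c=T[:3,3]
    return c+d*(z-c[2])/d[2]
def ortho(T,img,x0,x1,y0,y1,z,s=1000):
    """top-down rectified picture of plane z: row=(x1-x)*s, col=(y1-y)*s"""
    m=bot.calibration("wrist")["mtx"];xs=x1-np.arange(int((x1-x0)*s))/s;ys=y1-np.arange(int((y1-y0)*s))/s
    X,Y=np.meshgrid(xs,ys,indexing='ij');P=np.stack([X,Y,np.full_like(X,z)],-1)-T[:3,3]
    P=P@T[:3,:3];rho=np.hypot(P[...,0],P[...,1]);th=np.arctan2(rho,P[...,2]);f=m[0,0]*th/np.maximum(rho,1e-9)
    return cv2.remap(img,(m[0,2]+f*P[...,0]).astype('f4'),(m[1,2]+f*P[...,1]).astype('f4'),cv2.INTER_LINEAR)
E
python3 - <<'E'
from h import *
for n,uv,z in [("gold_c",(257.3,230),.005),("white_c",(324,235.8),.005),("red_c",(367.4,234.2),.005),("board",(193.7,240.8),.005),("white_lid",(286.5,184.5),.148),("sign",(286.5,184),.16),("gold_lid",(274,188),.077),("red_lid",(302.5,189),.077),("pinkL",(245.5,192),.077),("pinkR",(335.5,189),.077),("scale edge",(320,158),.05)]:
    print(n,fix("top",uv,z).round(3))
# two overview shots from over the coasters, camera looking back toward the stack
for i,(p,yaw) in enumerate([((.40,.10,.33),np.pi),((.40,-.12,.33),np.pi)]):
    try: bot.move_pose(p,quat(yaw))
    except bot.PlanningError as e: print(e); bot.move_pose(p,quat(0)) 
    T=wpose(); im=bot.camera("wrist"); cv2.imwrite(f"pics/w{i}.png",im[:,:,::-1]); np.save(f"T{i}.npy",T); print(T[:3,3],bot.read_joint_positions())
print(bot.read_clock())
E
```

```text
gold_c [0.493 0.097 0.005]
white_c [ 0.473 -0.11   0.005]
red_c [ 0.476 -0.244  0.005]
board [0.462 0.296 0.005]
white_lid [ 0.618 -0.009  0.148]
sign [ 0.618 -0.01   0.16 ]
gold_lid [0.616 0.035 0.077]
red_lid [ 0.612 -0.049  0.077]
pinkL [0.606 0.119 0.077]
pinkR [ 0.611 -0.145  0.077]
scale edge [ 0.708 -0.101  0.05 ]
[0.31598801 0.09970416 0.47278017] [ 6.68403441e-02  1.34741739e-02 -3.22326722e-01  1.23527835e+00
  1.58131926e-04  6.57568521e-02]
[ 0.31613729 -0.12000683  0.47278193] [-4.66287065e-01  2.34036093e-02 -3.11819871e-01  1.23583596e+00
  5.45079010e-04 -4.67991854e-01]
3.8417
```

Run:
```python
from h import *
ims=[]
for i,y0 in enumerate((-.1,-.32)):
    im=cv2.imread(f"pics/w{i}.png");T=np.load(f"T{i}.npy")
    o=ortho(T,im,.36,.72,y0,y0+.45,.004); cv2.imwrite(f"pics/o{i}.png",o)
    ims.append(cv2.resize(o,None,fx=.88,fy=.88))
cv2.imwrite("pics/o01.png",np.hstack(ims))
```

```text
(no output)
```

View pics/o01.png

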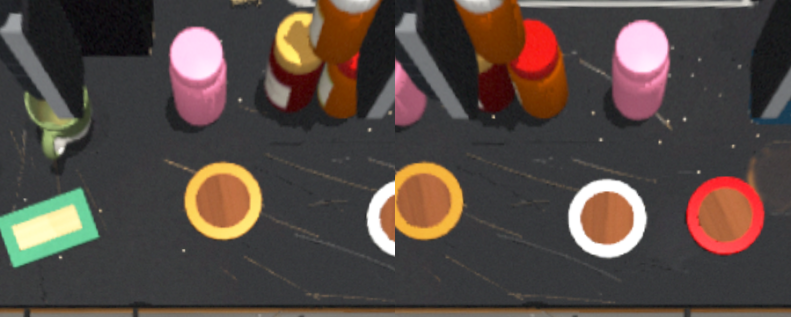

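Run:
```python
from h import *
for i,y0,cs in ((0,-.1,("gold","board")),(1,-.32,("white","red","gold"))):
    o=cv2.imread(f"pics/o{i}.png");h=cv2.cvtColor(o,cv2.COLOR_BGR2HSV);H,S,V=cv2.split(h)
    M={"gold":(H>14)&(H<28)&(S>120)&(V>120),"board":(H>65)&(H<90)&(S>90),"white":(S<40)&(V>180),"red":((H<5)|(H>172))&(S>150)&(V>150)}
    for c in cs:
        m=M[c].astype('u1')*255; m[:150]=0
        k=max(cv2.findContours(m,cv2.RETR_EXTERNAL,cv2.CHAIN_APPROX_NONE)[0],key=cv2.contourArea)
        if c=="board":
            r=cv2.minAreaRect(k);print(c,.72-r[0][1]/1000,y0+.45-r[0][0]/1000,r)
            b=cv2.boxPoints(r)[:]; e=[b[1]-b[0],b[2]-b[1]];e=max(e,key=np.linalg.norm);print("ydir angle world",np.arctan2(-e[0],-e[1]))
        else:
            r=cv2.fitEllipse(cv2.convexHull(k));print(c,.72-r[0][1]/1000,y0+.45-r[0][0]/1000,np.round(r[1],1))
bot.move_pose((.60,-.01,.32),quat(np.pi)); T=wpose(); im=bot.camera("wrist")[:,:,::-1]; cv2.imwrite("pics/w2.png",im);np.save("T2.npy",T);print(T[:3,3])
for t in ("price_sign","white_jar","gold_jar","red_jar"): print(t,[([round(v) for v in d["bbox"]],round(d["confidence"],2)) for d in bot.search_frame("wrist",t)])
```

```text
gold 0.49213883972167966 0.09676843261718748 [89.  89.1]
board 0.46149401855468747 0.2960167198181152 ((53.983280181884766, 258.5059814453125), (62.18167495727539, 105.02149200439453), 70.27772521972656)
ydir angle world -1.2265778
white 0.47235789489746094 -0.11080419921874998 [88.3 88.7]
red 0.4756614227294922 -0.24494586181640626 [88.4 88.8]
gold 0.49208343505859375 0.09700015258789063 [88.4 89.7]
[ 0.5153908  -0.01041701  0.46304665]
price_sign [([280, 180, 62, 56], 0.98)]
white_jar [([295, 168, 44, 51], 0.65)]
gold_jar [([380, 142, 50, 53], 0.95), ([319, 152, 42, 53], 0.94), ([69, 221, 46, 45], 0.64), ([198, 150, 49, 44], 0.6)]
red_jar [([273, 148, 38, 46], 0.94)]
```

View pics/w2.png

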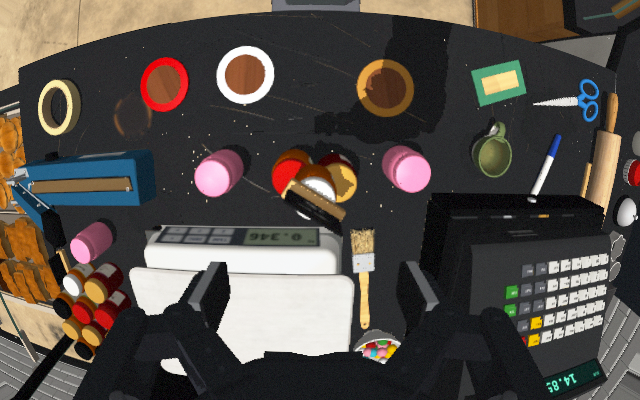

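The wrist view shows red jar (293,172), gold jar (340,178), white lid (320,185), sign foot (315,205); the pink jars at (218,173), (407,170) and (92,242) are look-alikes. I'll confirm in one enlarged crop, rectified at foot height and at lid height.

Run:
```python
from h import *
im=cv2.imread("pics/w2.png");T=np.load("T2.npy")
a=[ortho(T,im,.55,.69,-.08,.055,z,2900) for z in (.161,.077)]
for o in a:
    for i in range(14): 
        cv2.line(o,(0,int(i*29)),(6 if i%5 else 14,int(i*29)),(255,255,255),1); cv2.line(o,(int(i*29),0),(int(i*29),6 if i%5 else 14),(255,255,255),1)
o=np.hstack(a);print(o.shape);cv2.imwrite("pics/st.png",o)
```

```text
(405, 782, 3)
```

View pics/st.png

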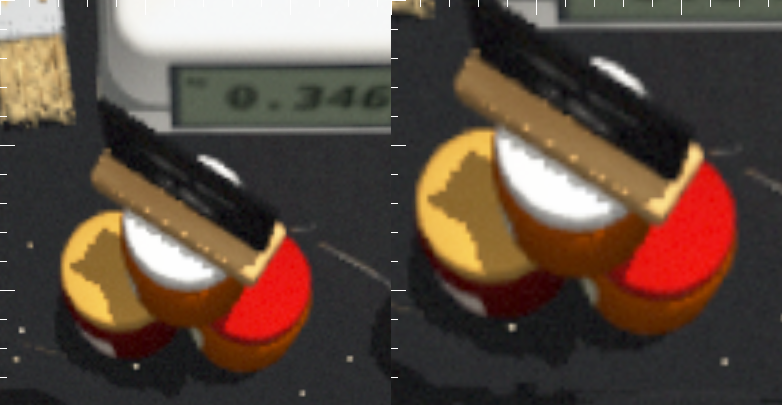

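Confirmed: dark jam with the gold lid on the left, red lid right, white lid and sign above. I now look straight down on the sign for its exact pose.

Run:
```python
from h import *
bot.move_pose((.70,-.008,.27),quat(np.pi)); T=wpose(); im=bot.camera("wrist")[:,:,::-1]; cv2.imwrite("pics/w3.png",im);np.save("T3.npy",T);print(T[:3,3],bot.read_clock())
a=[cv2.resize(ortho(T,im,.55,.69,-.08,.055,z,2900),None,fx=1,fy=1) for z in (.161,.077)]
for o in a:
    for i in range(14): 
        cv2.line(o,(0,int(i*29)),(6 if i%5 else 14,int(i*29)),(255,255,255),1); cv2.line(o,(int(i*29),0),(int(i*29),6 if i%5 else 14),(255,255,255),1)
cv2.imwrite("pics/st2.png",np.hstack(a))
```

```text
[ 0.61598191 -0.00909204  0.41206779] 5.575
```

View pics/st2.png

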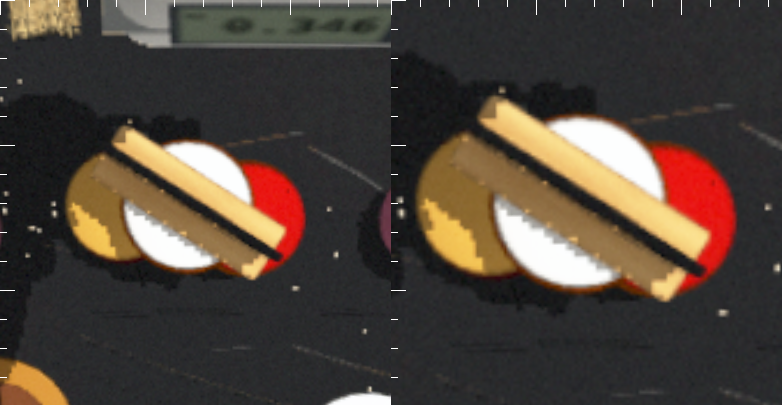

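Run:
```python
from h import *
x,y=.620,-.0102
bot.set_gripper(.5,30)
bot.move_pose((x,y,.25),quat(4.148)); print(bot.read_joint_positions())
bot.move_linear((x,y,.17),speed=.1); r=bot.move_linear((x,y,.1495),speed=.03,until_force=4); print(r,bot.read_position())
bot.set_gripper(0.0,30); print("w",bot.read_gripper_width(),bot.read_finger_force())
bot.move_linear((x,y,.25),speed=.06); print("w",bot.read_gripper_width())
cv2.imwrite("pics/g1.png",bot.camera("wrist")[:,:,::-1]); print(bot.read_clock(),bot.read_ft_force())
```

```text
[-1.35426364e-01  4.48196211e-01  3.94277857e-02  1.16138573e+00
  3.49875500e-05 -1.14082210e+00]
False [ 0.62008139 -0.01021017  0.14958272]
w 0.24664185778570497 30.785953402519226
w 0.24957168132926424
11.0 [ 0.60293961 -0.08784771  0.07242066]
```

View pics/g1.png

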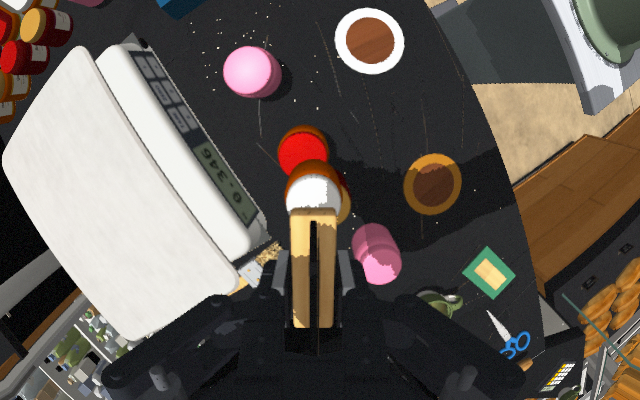

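The sign is held squarely between the fingers (foot at px 290–337 × 208–328), and the white jar still stands beneath it. I place it now.

Run:
```python
from h import *
x,y=.4615,.296
bot.move_pose((x,y,.15),quat(5.057))
bot.move_linear((x,y,.025),speed=.1); r=bot.move_linear((x,y,.0065),speed=.02,until_force=3); print(r,bot.read_position())
bot.set_gripper(.55); bot.wait(.2)
bot.move_linear((x,y,.15),speed=.12)
# look: camera over the board
bot.set_gripper(1.0)
bot.move_pose((.60,.0,.32),quat(np.pi)); T=wpose(); im=bot.camera("wrist")[:,:,::-1]; cv2.imwrite("pics/w4.png",im);np.save("T4.npy",T)
a=[ortho(T,im,.40,.53,.23,.36,.0185,3000),ortho(T,im,.55,.68,-.075,.055,.148,3000)]
for o in a:
    for i in range(14): 
        cv2.line(o,(0,i*30),(6 if i%5 else 14,i*30),(255,255,255),1); cv2.line(o,(i*30,0),(i*30,6 if i%5 else 14),(255,255,255),1)
cv2.imwrite("pics/st3.png",np.hstack(a));print(bot.read_clock())
```

```text
True [0.46125801 0.29585626 0.00697549]
18.4083
```

View pics/st3.png

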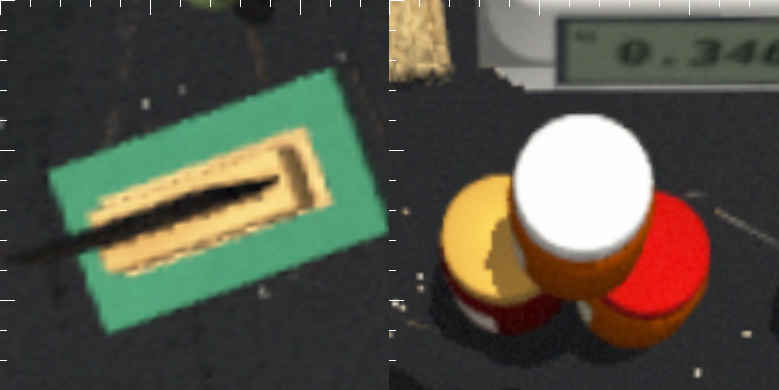

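The sign is well centred and aligned on the strip. The white lid centre is at (.6187, -.0093), so the white jar goes next.

```bash
cat >> h.py <<'E'
def carry(src,zb,dst,yaw,yaw2,h=.022,force=40,top=.2):
    x,y=src; bot.set_gripper(1.0,force)
    bot.move_pose((x,y,top+.05),quat(yaw)); bot.move_linear((x,y,zb+h+.03),speed=.12)
    print("down blocked:",bot.move_linear((x,y,zb+h),speed=.05,until_force=5))
    bot.set_gripper(0.0,force); print("w",bot.read_gripper_width(),bot.read_finger_force())
    bot.move_linear((x,y,zb+h+.02),speed=.04); bot.move_linear((x,y,top+.03),speed=.12)
    print("w lifted",bot.read_gripper_width())
    x,y=dst; bot.move_pose((x,y,.15),quat(yaw2)); bot.move_linear((x,y,.0055+h+.012),speed=.1)
    print("touch:",bot.move_linear((x,y,.0055+h-.002),speed=.02,until_force=3),bot.read_position())
    bot.set_gripper(1.0); bot.wait(.2); bot.move_linear((x,y,.2),speed=.12)
def look(name,p,boxes,s=3000,yaw=np.pi):
    bot.move_pose(p,quat(yaw)); T=wpose(); im=bot.camera("wrist")[:,:,::-1]; cv2.imwrite(f"pics/{name}_raw.png",im)
    a=[]
    for x,y,r,z in boxes:
        o=ortho(T,im,x-r,x+r,y-r,y+r,z,s); c=o.shape[0]//2
        cv2.drawMarker(o,(c,c),(255,0,255),cv2.MARKER_CROSS,16,1)
        t=int(.01*s)
        for i in range(int(2*r/.01)+1): cv2.line(o,(0,i*t),(7,i*t),(255,255,255),1); cv2.line(o,(i*t,0),(i*t,7),(255,255,255),1)
        a.append(o)
    cv2.imwrite(f"pics/{name}.png",np.hstack(a)); print(bot.read_clock())
E
python3 - <<'E'
from h import *
carry((.6187,-.0093),.077,(.4724,-.1108),np.pi,np.pi,top=.22)
look("st4",(.66,-.03,.30),[(.617,-.0086,.06,.077),(.4724,-.1108,.06,.0765)])
E
```

```text
down blocked: False
w 0.6004811356755176 42.523353793658316
w lifted 0.5991675296779868
touch: True [ 0.47233746 -0.11077853  0.0280388 ]
29.2
```

View pics/st4.png

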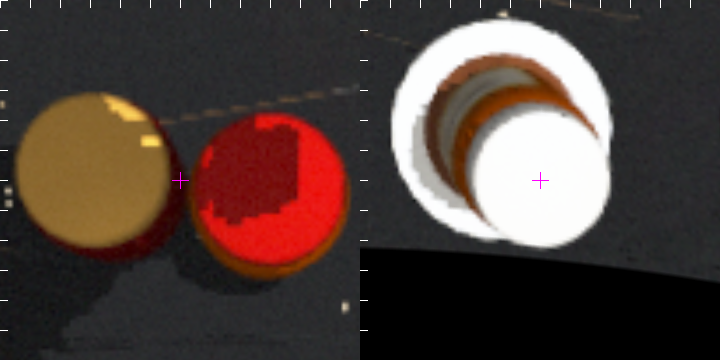

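The white jar is centred on its coaster (lid at px 540,178 against the cross at 540,180). From the same picture I now take the gold jar, then the red one.

Run:
```python
from h import *
carry((.6203,.0206),0,(.4921,.0969),1.469,1.469,top=.17)
carry((.6143,-.0383),0,(.4757,-.2449),1.469,1.469,top=.17)
look("st5",(.58,.10,.32),[(.4921,.0969,.06,.0825),(.4615,.296,.06,.0185)])
look("st6",(.58,-.18,.32),[(.4757,-.2449,.06,.0825),(.4724,-.1108,.06,.0765)])
cv2.imwrite("pics/fin.png",np.vstack([cv2.imread("pics/st5.png"),cv2.imread("pics/st6.png")])[:,:]); 
i=cv2.imread("pics/fin.png");cv2.imwrite("pics/fin.png",cv2.resize(i,(590,590)))
cv2.imwrite("pics/scene1.png",bot.camera("scene")[140:370,170:480,::-1])
```

```text
down blocked: False
w 0.6463507853916249 42.051647691987455
w lifted 0.6429181011178653
touch: True [0.49206664 0.09691835 0.02819845]
down blocked: False
w 0.6395378642821273 42.382598547264934
w lifted 0.641822768640057
touch: True [ 0.47566837 -0.2448651   0.02819055]
52.7417
53.875Traceback (most recent call last):
  File "<stdin>", line 6, in <module>
    return _nx.concatenate(arrs, 0, dtype=dtype, casting=casting)
           ~~~~~~~~~~~~~~~^^^^^^^^^^^^^^^^^^^^^^^^^^^^^^^^^^^^^^^
ValueError: all the input array dimensions except for the concatenation axis must match exactly, but along dimension 1, the array at index 0 has size 719 and the array at index 1 has size 720
```

Run:
```python
from h import *
f=[cv2.resize(cv2.imread(f"pics/{n}.png"),(400,200)) for n in ("st5","st6")]
s=bot.camera("scene")[140:370,170:480,::-1]
s=cv2.resize(s,(400,297));cv2.imwrite("pics/fin.png",np.hstack([np.vstack(f),np.vstack([s,np.zeros((103,400,3),'u1')])]))
```

```text
(no output)
```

View pics/fin.png

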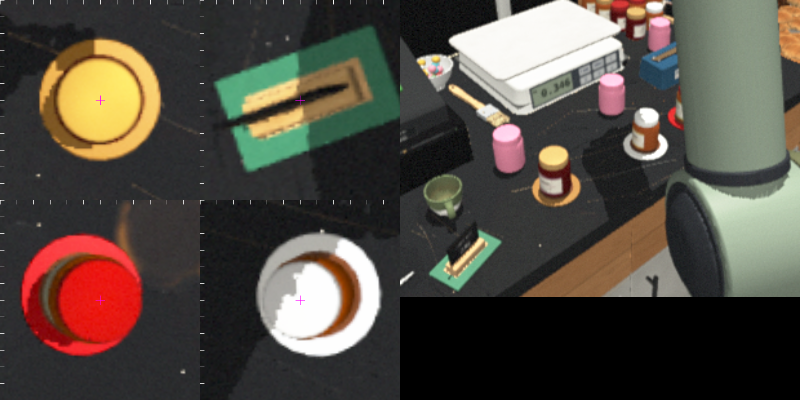

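All four are upright and centred within about 2 mm of the target crosses, and the cup hasn't moved. The gripper is clear, so I hand in.

```bash
python3 -c "
from cell import bot
print(bot.close_job())"
```

```text
the job is handed in; nothing more can be done
None
```

The job is handed in at about 54 s: in the last pictures each jar stands upright on the coaster of its lid's colour and the sign on the strip, all within about 2 mm of centre, with the cup unmoved; the arm never went near the tape roll, though I did not look at it again.

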